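Make up two stone-carving kits

ROBOT

A 7-joint arm with a two-finger parallel gripper is mounted at the origin on the work surface. World frame = base frame: x ahead of the robot, y to its left, z up, the work surface at z = 0. Lengths are in mm, angles in rad, forces in N, time in s.
With the tool pointing down it reaches from about 375 to 925 mm from the base axis. Payload 3.1 kg.
Tool frame: the origin (TCP) lies at the very end of the fingers, on their centre line; the grasp point (between the pads) lies tcp_to_grasp behind it (tcp_to_grasp is the distance from the TCP to the grasp point, in mm); z points along the fingers, y is the line along which they close (so a half turn about z gives the same grasp; the last joint's range is limited). The gripper opens to 85 mm and grips with 20 to 120 N. Pads are 22 mm wide; open, the fingers measure 114 mm over their backs; the gripper's body (76 mm by 85 mm) begins 54 mm behind the grasp point. The pads swing forward as they close: fully open they stand 13 mm farther back than shut.
Start: joints at [-1.27, 0.383, 0.044, 1.598, -0.018, 1.161, -0.05], TCP at [252.381, 599.004, 206.069] pointing down, gripper open.
Joint ranges: [-2.61, 2.61], [-0.41, 2.15], [-1.48, 1.57], [0, 2.5], [-1.57, 4.71], [0.05, 1.97], [-2.85, 2.85]. Speed limits (rad/s): [2.79, 2.79, 3.14, 3.14, 3.14, 3.14, 3.14].

INTERFACE

Orientations are given as a unit quaternion [x, y, z, w].
In Python, from plant import * gives the robot as it stands. The module is installed in compiled form; this text tells all that it offers.
- The arm moves only by the tool apply_moves, never from a script. Its argument "commands" is one flat list of numbers, 6 for each row, row after row: the shift along the tool's x, y, z in m, then the turn, a rotation vector about the tool's x, y, z in units of 5 degrees (1.0 is 5 degrees). In form: [x, y, z, ax, ay, az, x, y, z, ax, ay, az, ...]. A call has 1 to 8 rows; each row is the pose to reach, as a shift and turn from the pose commanded when the call began, along the tool's axes at that moment; what a row does not reach only later rows make up. A row lasts 1/10 s, in which the tool goes at most 50 mm and 8.59 degrees, less where a joint would pass 70% of its speed; a pose out of reach is approached as far as the arm can. A call with a gripper value outside its range is refused whole. "fingers" is the opening, from 0 (shut) to 1 (fully open), set as the call begins (left out, the last holds). The fingers move at their own pace and stop on an object; the grip force is fixed at half the most. Time passes only in rows, so rows that repeat a pose let the fingers close. It gives the time, the measured TCP pose, the force, the opening and the grip force at its end, in the units of the state.
- read_state(): the state, without advancing time (a new reading comes with each control period).
- get_image(name): name is "scene" or "top" or "wrist"; returns a dict with "color" (420x560x3 uint8, red, green, blue), "range_z" (420x560 float32, mm along the optical axis (not along the pixel's ray), 0 where there is no reading), "camera_matrix" (3x3 intrinsics, pixels), "R" (3x3) and "t" (3): a world point X has camera coordinates R X + t; the wrist camera has in their place "T_tool_cam" (4x4, takes a point from camera to tool coordinates, whose origin is the TCP and whose axes are the flange's). Camera axes: x right, y down, z forward; pixel columns grow to the right and rows downward; lengths in mm; the calibration is good to about 2 mm. A picture is of the moment at which its call begins: read the wrist's pose just before it.
- hand_in(): hands the job in; it is judged then, once.
The state is a dict: "t": time; "joint_pos": joint angles; "dq": joint speeds; "joint_efforts": joint torques, N m; "position": TCP position; "ee_rot": TCP orientation; "wrist_force": force on the tool from outside, world axes, zero at the start; "torque": the same for the moment, N m; "grip_width": opening from 0.0 (shut) to 1.0 (fully open); "grasp_force": force on a finger pad.
Only numpy, scipy, OpenCV 4.12 (cv2) and the standard library are available. Lean on these libraries where they do the work, as an engineer would, in place of code of your own. Each camera call takes 0.05 s, during which the arm holds its last target. There are 200 camera calls.

TASK

Make up the two carving kits. Red tray: lay the dark grey rubbing brick flat in the compartment with the black rubber floor and stand the mallet on its head, handle up, in the cork compartment; blue tray: lay the rust-red brick flat on the black rubber and stand the yellow-lidded wax tin upright on the cork. Each must rest wholly inside its compartment, set down gently and not dropped; never tip the mallet over, and leave the white block and the green-lidded tin where they are.

Things in the scene. Friction and masses are not known exactly. Their poses are not given: they have to be found in the camera images.
- red_tray: open kit tray, red walls, 194 mm (x axis) by 110 mm (y), fixed, turned any way round; origin under its centre, on the bench. Walls and divider 5 mm thick, 18 mm high; inner floors 5 mm above the bench. Compartment with black rubber floor: 100 x 100 mm inside, centre at x = +42 mm, y = 0. Compartment with light brown cork floor: 80 mm (x) by 100 mm (y) inside, centre at x = -52 mm, y = 0.
- blue_tray: open kit tray, blue walls, 194 mm (x axis) by 110 mm (y), fixed, turned any way round; origin under its centre, on the bench. Walls and divider 5 mm thick, 18 mm high; inner floors 5 mm above the bench. Compartment with black rubber floor: 100 x 100 mm inside, centre at x = +42 mm, y = 0. Compartment with light brown cork floor: 80 mm (x) by 100 mm (y) inside, centre at x = -52 mm, y = 0.
- grey_brick: dark grey rubbing brick, 76 mm long (its x axis) by 44 mm wide (y) by 38 mm high (z), about 0.3 kg; origin at the centre of its underside. It lies on the bench on its 76 x 44 mm face.
- rust_brick: rust-red rubbing brick, 76 mm long (its x axis) by 44 mm wide (y) by 38 mm high (z), about 0.3 kg; origin at the centre of its underside. It lies on the bench on its 76 x 44 mm face.
- mallet: small round stone-carver's mallet standing on its steel head with its wooden handle straight up: head 50 mm across and 45 mm high, handle a 26 mm round rod from 45 mm to 105 mm above the underside, about 0.42 kg, most of it in the head; origin at the centre of the head's underside, z up along the handle.
- yellow_tin: round aluminium wax tin with a yellow lid, 56 mm across and 45 mm high, standing upright on the bench, about 0.16 kg; origin at the centre of its underside, z up; the sides are smooth and may be gripped at any height or direction.
- white_brick: off-white plaster block that belongs to neither kit and stays where it is, 76 mm long (its x axis) by 44 mm wide (y) by 38 mm high (z), about 0.3 kg; origin at the centre of its underside. It lies on the bench on its 76 x 44 mm face.
- green_tin: round aluminium wax tin with a green lid that belongs to neither kit and stays where it is, 56 mm across and 45 mm high, standing upright on the bench, about 0.16 kg; origin at the centre of its underside, z up; the sides are smooth and may be gripped at any height or direction.

How it is judged:
By the outcome, as a careful person would: the job done as asked, in the order asked, and still so for the second after the job is handed in, with the robot touching nothing.
It also fails if it takes over 104 s, if anything falls off the work surface, if the arm or the gripper's body presses on something with over 40 N, if the wrist force passes 120 N, or if a joint passes its speed limit or range.

## Working session

There is one attempt and no reset: what is moved stays moved. The work goes in short steps, Python scripts to look and compute and a tool call to move; the robot and the scene stay as the last step left them, time stands still between calls to the robot, and variables do not carry over. Pictures are saved under pics/ and viewed, at most 14 in all, crops included, and the job is handed in when it is done.

Besides the shell and the picture viewer there is one more tool, called after ">>>" in YAML: its name, and indented under it one key for each argument. apply_moves: Moves the arm, as the interface text tells. Its arguments: {"type":"object","properties":{"commands":{"type":"array","items":{"type":"number"}},"fingers":{"type":"number"}},"required":["commands"]}

```bash
mkdir -p pics
python3 - <<'E'
from plant import *
import cv2,numpy as np
s=read_state();print({k:np.round(v,3) for k,v in s.items()})
for n in("scene","top","wrist"):
    g=get_image(n);cv2.imwrite(f"pics/{n}0.png",g["color"][:,:,::-1]);np.savez(f"{n}0.npz",**g)
    print(n,g["camera_matrix"],g.get("R"),g.get("t"),g.get("T_tool_cam"))
E
```

```text
{'t': np.float64(0.0), 'joint_pos': array([-1.27 ,  0.384,  0.044,  1.6  , -0.018,  1.161, -0.05 ]), 'dq': array([ 0.001, -0.   , -0.   , -0.   , -0.002,  0.002, -0.   ]), 'joint_efforts': array([ 0.0000e+00, -4.3345e+01,  1.0240e+00, -2.4951e+01,  1.1000e-02,
        1.2000e-02, -0.0000e+00]), 'position': array([252.002, 598.05 , 204.67 ]), 'ee_rot': array([ 0.198,  0.98 , -0.001, -0.   ]), 'wrist_force': array([ 0.036, -0.432,  0.211]), 'torque': array([-0.037, -0.032, -0.002]), 'grasp_force': np.float64(0.0), 'grip_width': np.float64(1.003)}
scene [[394.12567607   0.         280.35237686]
 [  0.         394.12567607 214.13927992]
 [  0.           0.           1.        ]] [[ 0.53864844  0.84249295 -0.00796863]
 [ 0.58858816 -0.38304791 -0.71192575]
 [-0.60284479  0.37878745 -0.70220953]] [-297.90829979 -269.08090497 1240.77251068] None
top [[519.76167334   0.         277.98523478]
 [  0.         519.76167334 207.21781826]
 [  0.           0.           1.        ]] [[ 0.02338466 -0.99961187  0.01514161]
 [-0.99720102 -0.0243988  -0.07067404]
 [ 0.07101605 -0.01344654 -0.99738454]] [ -16.94810555  533.19791276 1045.92830863] None
wrist [[319.55439156   0.         283.98666042]
 [  0.         319.55439156 209.06907161]
 [  0.           0.           1.        ]] None None [[ 2.65808697e-04 -9.65983273e-01 -2.58604418e-01  6.52606688e+01]
 [ 9.99999935e-01  3.19299125e-04 -1.64842250e-04  2.43736151e-01]
 [ 2.41807020e-04 -2.58604358e-01  9.65983296e-01 -1.67367446e+02]
 [ 0.00000000e+00  0.00000000e+00  0.00000000e+00  1.00000000e+00]]
```

View pics/top0.png

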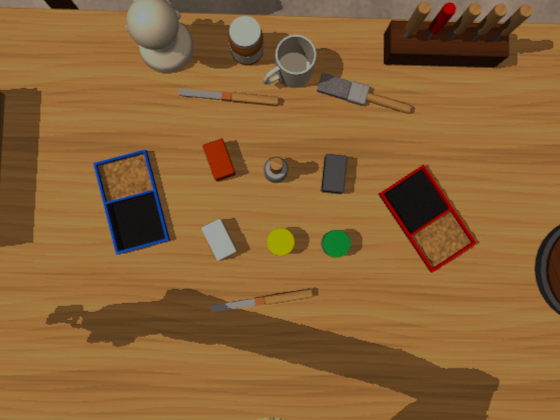

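View pics/scene0.png

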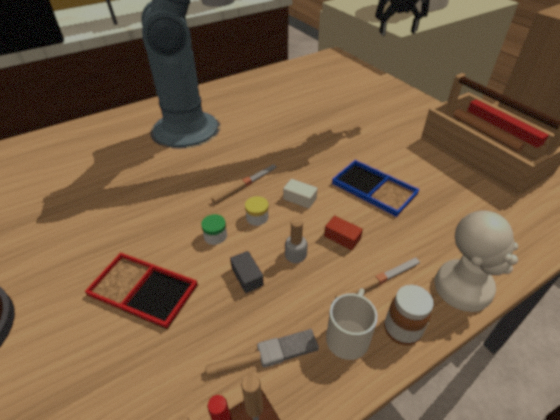

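The top view shows the blue tray (~132,202), red tray (~427,218), rust brick (219,160), mallet (276,169), grey brick (334,174), white block (219,240), yellow tin (281,242) and green tin (336,243). The scene view agrees with it.

```bash
cat > h.py <<'E'
import numpy as np,cv2
from scipy.spatial.transform import Rotation as Ro
def cast(g,uv,z,pose=None):
    K=np.asarray(g["camera_matrix"])
    if pose is None: Rc=np.asarray(g["R"]).T; c=-Rc@g["t"]
    else:
        T=np.asarray(g["T_tool_cam"]);Rt=Ro.from_quat(pose[1]).as_matrix()
        Rc=Rt@T[:3,:3]; c=Rt@T[:3,3]+pose[0]
    uv=np.atleast_2d(uv).astype(float)
    d=(Rc@np.linalg.inv(K)@np.c_[uv,np.ones(len(uv))].T).T
    return (c+d*((z-c[2])/d[:,2])[:,None])[:,:2]
def rect(p):
    (c,(w,h),a)=cv2.minAreaRect(p.astype(np.float32))
    if w<h: w,h,a=h,w,a+90
    return np.round([*c,w,h,(a+90)%180-90],1)
def blob(m,lo=150):
    m=cv2.morphologyEx(m.astype(np.uint8),cv2.MORPH_OPEN,np.ones((3,3)))
    cs=cv2.findContours(m,cv2.RETR_EXTERNAL,cv2.CHAIN_APPROX_NONE)[0]
    return [c[:,0] for c in cs if cv2.contourArea(c)>lo]
E
python3 - <<'E'
from h import *
g=dict(np.load("top0.npz"));im=g["color"].astype(int);hsv=cv2.cvtColor(g["color"],cv2.COLOR_RGB2HSV).astype(int)
H,S,V=hsv[...,0],hsv[...,1],hsv[...,2]
for u,v in((219,160),(219,240),(334,174),(281,242),(415,200),(135,220),(276,163),(276,178)):print(u,v,hsv[v,u],g["range_z"][v,u])
roi=np.zeros(H.shape,bool);roi[120:290,80:490]=1
M={"red":(((H<6)|(H>174))&(S>150)&(V>80),None),"blue":((H>105)&(H<130)&(S>120),None),"yel":((H>24)&(H<34)&(S>180)&(V>100),45),"grn":((H>50)&(H<90)&(S>100),45),"grey":((V<75)&(S<110),None),"white":((S<60)&(V>110),38)}
for n,(m,z) in M.items():
    for c in blob(m&roi):
        zz=z if z else 38 if cv2.contourArea(c)<1500 and n!="blue" else 18
        print(n,cv2.contourArea(c),c.mean(0).round(),zz,rect(cast(g,c,zz)))
E
```

```text
219 160 [  8 255 152] 1047.3336
219 240 [ 53   6 160] 1039.9319
334 174 [ 0 14 73] 1049.5923
281 242 [ 30 255 158] 1036.7012
415 200 [15 54 19] 1081.2524
135 220 [23 46 22] 1073.5511
276 163 [ 17 161 160] 985.09204
276 178 [ 15  31 116] 1043.2815
red 262.5 [407. 233.] 38 [ 489.2 -263.6  187.9   10.    34.8]
red 257.0 [448. 205.] 38 [ 546.  -346.4  188.2   10.3   34.2]
blue 3074.0 [129. 193.] 18 [538.7 296.5 193.7 110.7  16.5]
yel 568.0 [280. 241.] 45 [463.4 -10.4  53.4  53.4 -43.6]
grn 557.0 [336. 243.] 45 [ 463.  -120.1   54.    51.7  -88.7]
grey 2025.5 [135. 221.] 18 [498.5 284.5  95.1  93.3  16.4]
grey 1955.0 [415. 201.] 18 [ 553.9 -287.3   95.3   91.5   34.4]
grey 775.5 [334. 173.] 38 [ 603.7 -115.7   76.7   45.2   -4.9]
white 733.5 [218. 239.] 38 [465.5 114.5  73.6  42.7  28.2]
```

Run:
```python
from h import *
g=dict(np.load("top0.npz"));hsv=cv2.cvtColor(g["color"],cv2.COLOR_RGB2HSV).astype(int)
H,S,V=hsv[...,0],hsv[...,1],hsv[...,2]
R=((H<5)|(H>174))&(S>150)&(V>70)
roi=np.zeros(H.shape,bool);roi[150:290,370:490]=1
print("red",rect(cast(g,np.vstack(blob(R&roi,40)),18)))
roi[:]=0;roi[130:190,195:245]=1
for c in blob((H<10)&(S>200)&roi):print("rust",rect(cast(g,c,38)))
z=np.load("top0.npz")["range_z"]
# mallet: points from range
v,u=np.mgrid[140:200,255:300];Z=z[140:200,255:300].ravel();K=g["camera_matrix"]
P=np.c_[(u.ravel()-K[0,2])/K[0,0]*Z,(v.ravel()-K[1,2])/K[1,1]*Z,Z];W=(P-g["t"])@g["R"]
for lo,hi in((95,112),(38,50)):
    q=W[(W[:,2]>lo)&(W[:,2]<hi)];print(len(q),cv2.minEnclosingCircle(q[:,:2].astype(np.float32)),q[:,2].mean())
m=blob((V>150)&(S>130)&(np.abs(z-985)<12),20)
for c in m:
    if 250<c[:,0].mean()<300: print("mal",cv2.minEnclosingCircle(cast(g,c,105).astype(np.float32)))
```

```text
red [ 518.8 -311.3  191.4  112.3   34.4]
rust [626.  118.1  78.5  42.8  21.7]
146 ((610.4276733398438, 3.7816755771636963), 12.872708320617676) 104.73193908133547
238 ((610.3699340820312, 3.796236038208008), 24.295175552368164) 44.04716116641187
mal ((609.2490234375, 3.5984511375427246), 9.33328628540039)
```

```bash
cat >> h.py <<'E'
def go(x,y,z,phi):
    """numbers for a tool-down move to TCP x,y,z with closing line at phi deg (mod 180 nearest)"""
    from plant import read_state
    s=read_state();R=Ro.from_quat(s["ee_rot"]);M=R.as_matrix()
    a=np.arctan2(M[1,1],M[0,1]);d=(np.radians(phi)-a+np.pi/2)%np.pi-np.pi/2
    f=np.radians(phi) if abs(((np.radians(phi)-a+np.pi)%(2*np.pi))-np.pi)<np.pi/2 else np.radians(phi)+np.pi
    yt=np.array([np.cos(f),np.sin(f),0]);zt=np.array([0,0,-1.]);T=np.c_[np.cross(yt,zt),yt,zt]
    sh=M.T@(np.array([x,y,z])-s["position"])/1000
    rv=(R.inv()*Ro.from_matrix(T)).as_rotvec(degrees=True)/5
    print("t",round(float(s["t"]),2),"pos",np.round(s["position"],1),"phi",round(np.degrees(a),1),"move",np.round(sh,4),np.round(rv,2),"F",np.round(s["wrist_force"],1),"w",round(float(s["grip_width"]),3),"g",round(float(s["grasp_force"]),1),"j",np.round(s["joint_pos"],2))
E
python3 -c "
import plant;print([n for n in dir(plant) if n[0]!='_']);print(plant.tcp_to_grasp)
from h import *
go(603.7,-115.7,150,85.1)"
```

```text
['MotionError', 'get_image', 'hand_in', 'read_state', 'tcp_to_grasp']
18.700000000000003
t 0.15 pos [252.1 598.3 204.9] phi 67.2 move [-0.6012 -0.5213  0.0561] [-0.02 -0.   -3.59] F [-0.   0.2  0.4] w 0.998 g 0.0 j [-1.27  0.38  0.04  1.6  -0.02  1.16 -0.05]
```

>>> apply_moves:
  commands: [-0.3,-0.26,0.01,0,0,-1.8,-0.3,-0.26,0.01,0,0,-1.8,-0.6,-0.52,0.03,0,0,-3.6,-0.6,-0.52,0.03,0,0,-3.6,-0.6,-0.52,0.03,0,0,-3.6,-0.6,-0.52,0.03,0,0,-3.6,-0.6,-0.52,0.03,0,0,-3.6,-0.6,-0.52,0.03,0,0,-3.6]
  fingers: 1

```text
t: 0.95
position: [429.4, 238.4, 191.5]
ee_rot: [0.042, 0.999, 0.0, -0.0]
wrist_force: [0.8, 0.2, -0.3]
grip_width: 0.997
grasp_force: 0.0
```

```bash
python3 -c "
from h import *
go(603.7,-115.7,150,85.1)"
```

```text
t 0.95 pos [429.4 238.4 191.5] phi 85.2 move [-0.2035 -0.3381  0.0414] [ 0.   -0.    0.01] F [ 0.8  0.2 -0.3] w 0.997 g 0.0 j [-0.8   0.09  0.22  2.   -0.02  1.05  0.92]
```

>>> apply_moves:
  commands: [-0.2,-0.335,0.02,0,0,0,-0.2,-0.335,0.02,0,0,0,-0.2,-0.335,0.02,0,0,0,-0.2,-0.335,0.02,0,0,0,-0.2,-0.335,0.02,0,0,0,-0.2,-0.335,0.02,0,0,0,-0.2,-0.335,0.02,0,0,0,-0.2,-0.335,0.02,0,0,0]

```text
t: 1.75
position: [600.5, -113.6, 171.4]
ee_rot: [0.043, 0.999, -0.001, -0.0]
wrist_force: [0.2, -0.1, -0.1]
grip_width: 0.999
grasp_force: 0.0
```

```bash
python3 -c "
from h import *
go(603.7,-115.7,150,85.1)"
```

```text
t 1.75 pos [ 600.5 -113.6  171.4] phi 85.0 move [-0.0034 -0.0018  0.0214] [-0.01 -0.   -0.01] F [ 0.2 -0.1 -0.1] w 0.999 g 0.0 j [-0.28  0.37  0.49  1.75 -0.19  1.07  1.76]
```

```bash
cat >> h.py <<'E'
def wrist(name):
    from plant import read_state,get_image
    s=read_state();g=get_image("wrist");cv2.imwrite(f"pics/{name}.png",g["color"][:,:,::-1])
    hsv=cv2.cvtColor(g["color"],cv2.COLOR_RGB2HSV).astype(int)
    return g,hsv[...,0],hsv[...,1],hsv[...,2],(np.asarray(s["position"]),s["ee_rot"])
E
python3 - <<'E'
from h import *
g,H,S,V,p=wrist("w1")
for c in blob((V<100)&(S<110),1500):print(c.mean(0).round(),cv2.contourArea(c),rect(cast(g,c,38,p)))
E
```

```text
[284. 357.] 52074.0 [ 768.7 -134.   660.7  205.5   85.1]
[111. 157.] 8244.5 [ 553.6 -272.6   86.9   84.2   34.5]
```

View pics/w1.png

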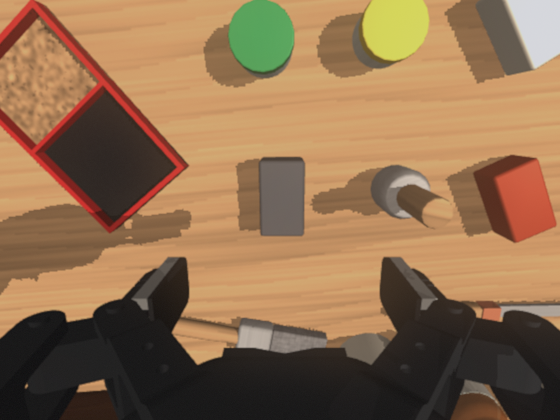

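The wrist view shows the grey brick at (282,197), lined up with the fingers. The red tray is upper left, the mallet head is at (401,190) and the handle top at (435,209).

Run:
```python
from h import *
from plant import read_state
s=read_state();p=(np.array(s["position"]),s["ee_rot"])
import plant
g=plant.get_image("wrist")
hsv=cv2.cvtColor(g["color"],cv2.COLOR_RGB2HSV).astype(int);H,S,V=hsv[...,0],hsv[...,1],hsv[...,2]
m=np.zeros(H.shape,bool);m[150:250,240:330]=1
print(np.round(hsv[200,250:312:6].tolist()))
for c in blob((S<70)&m,500):print("grey",rect(cast(g,c,38,p)))
print("inner black corners",cast(g,[[103,88],[180,165],[114,224],[40,152]],5,p).mean(0),"outer divider/wall",cast(g,[[188,166],[112,231]],18,p))
m[:]=0;m[120:250,340:460]=1
go(603.7,-115.7,150,85.1)
```

```text
[[ 14 120 138]
 [ 14 122 138]
 [ 14 121 137]
 [ 14 122 138]
 [ 12  35 110]
 [ 11  32 110]
 [ 13  32 110]
 [ 12  30 110]
 [ 14  35 110]
 [ 12  34 111]
 [ 10  34 112]]
grey [ 604.9 -116.7   74.8   42.    -4. ]
inner black corners [ 556.23136115 -302.13473664] outer divider/wall [[ 569.60030072 -217.50472524]
 [ 630.41891905 -310.26301394]]
t 1.85 pos [ 600.5 -119.4  171.6] phi 84.5 move [-0.0028  0.0042  0.0216] [-0.07  0.01 -0.11] F [-0.3 -0.6  0.8] w 1.0 g 0.0 j [-0.27  0.37  0.5   1.75 -0.19  1.07  1.76]
```

>>> apply_moves:
  commands: [-0.004,0.003,0.05,0,0,0,-0.004,0.003,0.1,0,0,0,-0.004,0.003,0.1,0,0,0,-0.004,0.003,0.1,0,0,0]

```text
t: 2.25
position: [603.0, -106.8, 70.8]
ee_rot: [0.042, 0.999, 0.0, -0.002]
wrist_force: [0.5, -0.1, 0.4]
grip_width: 1.0
grasp_force: 0.0
```

```bash
python3 -c "
from h import *
go(604.5,-116.3,8,85.5)"
```

```text
t 2.25 pos [ 603.  -106.8   70.8] phi 85.2 move [-0.0025 -0.0094  0.0628] [-0.   -0.04 -0.06] F [ 0.5 -0.1  0.4] w 1.0 g 0.0 j [-0.25  0.5   0.45  1.81 -0.27  0.9   1.81]
```

>>> apply_moves:
  commands: [0,0,0,0,0,0,0,0,0,0,0,0]

```text
t: 2.45
position: [607.0, -108.0, 75.0]
ee_rot: [0.042, 0.999, -0.0, 0.003]
wrist_force: [0.2, 0.3, -0.8]
grip_width: 1.003
grasp_force: 0.0
```

```bash
python3 -c "
from h import *
go(604.5,-116.3,8,85.5);go(604.5,-116.3,8,85.5)"
```

```text
t 2.45 pos [ 607. -108.   75.] phi 85.1 move [ 0.0022 -0.0085  0.067 ] [ 0.    0.07 -0.07] F [ 0.2  0.3 -0.8] w 1.003 g 0.0 j [-0.25  0.49  0.45  1.81 -0.27  0.9   1.81]
t 2.45 pos [ 607. -108.   75.] phi 85.1 move [ 0.0022 -0.0085  0.067 ] [ 0.    0.07 -0.07] F [ 0.2  0.3 -0.8] w 1.003 g 0.0 j [-0.25  0.49  0.45  1.81 -0.27  0.9   1.81]
```

>>> apply_moves:
  commands: [0,0,0,0,0,0]

```text
t: 2.55
position: [606.3, -107.8, 74.4]
ee_rot: [0.042, 0.999, 0.0, 0.002]
wrist_force: [0.0, -1.1, 1.6]
grip_width: 0.999
grasp_force: 0.0
```

```bash
python3 -c "
from h import *
go(604.5,-116.3,8,85.5)"
```

```text
t 2.55 pos [ 606.3 -107.8   74.4] phi 85.2 move [ 0.0014 -0.0086  0.0664] [ 0.    0.05 -0.07] F [ 0.  -1.1  1.6] w 0.999 g 0.0 j [-0.25  0.49  0.45  1.81 -0.27  0.9   1.81]
```

>>> apply_moves:
  commands: [0.001,-0.0085,0.02,0,0,0,0.001,-0.0085,0.035,0,0,0,0.001,-0.0085,0.05,0,0,0,0.001,-0.0085,0.058,0,0,0,0.001,-0.0085,0.066,0,0,0,0.001,-0.0085,0.066,0,0,0,0.001,-0.0085,0.066,0,0,0]

```text
t: 3.25
position: [602.8, -115.9, 5.7]
ee_rot: [0.042, 0.999, -0.0, 0.0]
wrist_force: [-0.0, 1.4, -0.7]
grip_width: 1.001
grasp_force: 0.0
```

```bash
python3 -c "
from h import *
go(604.5,-116.3,8,85.5)"
```

```text
t 3.25 pos [ 602.8 -115.9    5.7] phi 85.2 move [-0.0017 -0.0003 -0.0023] [-0.    0.   -0.07] F [-0.   1.4 -0.7] w 1.001 g 0.0 j [-0.2   0.59  0.41  1.83 -0.32  0.78  1.86]
```

Good; close and lift.

>>> apply_moves:
  commands: [0,0,-0.002,0,0,0,0,0,-0.002,0,0,0,0,0,-0.002,0,0,0,0,0,-0.002,0,0,0,0,0,-0.002,0,0,0,0,0,-0.002,0,0,0,0,0,-0.002,0,0,0,0,0,-0.002,0,0,0]
  fingers: 0

```text
t: 4.05
position: [603.4, -116.3, 9.0]
ee_rot: [0.042, 0.999, 0.0, 0.001]
wrist_force: [-2.3, -0.1, 6.0]
grip_width: 0.478
grasp_force: 59.8
```

>>> apply_moves:
  commands: [0,0,-0.01,0,0,0,0,0,-0.03,0,0,0,0,0,-0.06,0,0,0,0,0,-0.09,0,0,0,0,0,-0.11,0,0,0,0,0,-0.12,0,0,0,0,0,-0.12,0,0,0,0,0,-0.12,0,0,0]

```text
t: 4.85
position: [601.5, -115.6, 126.5]
ee_rot: [0.042, 0.999, 0.0, -0.001]
wrist_force: [0.3, 0.3, -3.1]
grip_width: 0.477
grasp_force: 60.9
```

```bash
python3 -c "
from h import *
go(553.5,-287.6,135,124.4)"
```

```text
t 4.85 pos [ 601.5 -115.6  126.5] phi 85.2 move [ 0.0334 -0.1754 -0.0084] [ 0.01 -0.02 -7.85] F [ 0.3  0.3 -3.1] w 0.477 g 60.9 j [-0.26  0.42  0.48  1.78 -0.23  1.    1.79]
```

>>> apply_moves:
  commands: [0.004,-0.022,-0.002,0,0,1.3,0.008,-0.044,-0.004,0,0,2.6,0.012,-0.066,-0.008,0,0,3.9,0.016,-0.088,-0.008,0,0,5.2,0.02,-0.11,-0.008,0,0,6.5,0.024,-0.132,-0.008,0,0,7.8,0.03,-0.155,-0.008,0,0,9,0.034,-0.175,-0.008,0,0,10.2]

```text
t: 5.65
position: [551.7, -288.1, 133.5]
ee_rot: [0.471, 0.882, -0.001, -0.002]
wrist_force: [0.1, -0.1, -2.4]
grip_width: 0.47
grasp_force: 61.0
```

>>> apply_moves:
  commands: [0,0,-0.04,0,0,0,0,0,-0.04,0,0,0,0,0,-0.04,0,0,0,0,0,-0.04,0,0,0]

```text
t: 6.05
position: [552.9, -285.8, 173.5]
ee_rot: [0.468, 0.884, 0.0, -0.002]
wrist_force: [-0.9, -0.5, -2.8]
grip_width: 0.474
grasp_force: 61.6
```

Run:
```python
from h import *
go(553.5,-287.6,100,34.4)
g,H,S,V,p=wrist("w2")
m=(((H<6)|(H>172))&(S>150)&(V>60))
for c in blob(m,300):print("red",c.mean(0).round(),cv2.contourArea(c),rect(cast(g,c,18,p)))
```

```text
t 6.05 pos [ 552.9 -285.8  173.5] phi 34.2 move [-0.0021 -0.0004  0.0735] [-0.02 -0.04 -0.03] F [-0.9 -0.5 -2.8] w 0.474 g 61.6 j [-0.16  0.44  0.73  1.72 -0.32  1.11  1.27]
red [254. 178.] 9779.5 [ 520.5 -312.1  193.2  109.5   34.3]
```

View pics/w2.png

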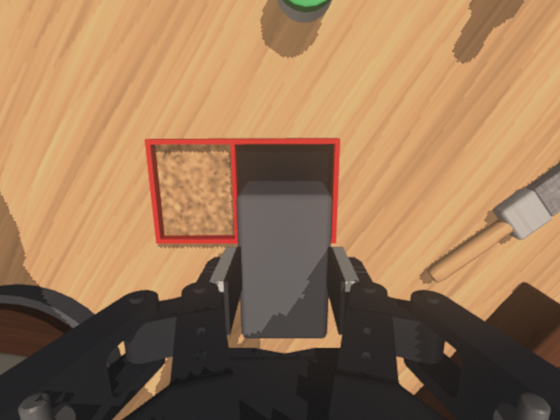

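The wrist view shows the red tray square to the gripper (cork at 195,190; rubber at 285,190), with the brick firmly held above the rubber side. The tray centre is about (519.6,-311.7).

>>> apply_moves:
  commands: [-0.001,0.001,0.03,0,0,0,-0.001,0.001,0.06,0,0,0,-0.001,0.001,0.09,0,0,0,-0.001,0.001,0.11,0,0,0,-0.001,0.001,0.125,0,0,0,-0.001,0.001,0.135,0,0,0,-0.001,0.001,0.14,0,0,0,-0.001,0.001,0.14,0,0,0]

```text
t: 6.9
position: [555.3, -287.7, 35.4]
ee_rot: [0.468, 0.884, -0.0, -0.0]
wrist_force: [-0.7, -0.2, -2.5]
grip_width: 0.473
grasp_force: 61.6
```

>>> apply_moves:
  commands: [0,0,0,0,0,0,0,0,0,0,0,0,0,0,0,0,0,0]

```text
t: 7.2
position: [556.1, -288.1, 36.7]
ee_rot: [0.468, 0.884, 0.0, 0.001]
wrist_force: [0.2, -0.1, -2.6]
grip_width: 0.476
grasp_force: 61.6
```

```bash
python3 -c "
from h import *
go(554.3,-288,16,34.4)"
```

```text
t 7.2 pos [ 556.1 -288.1   36.7] phi 34.2 move [ 0.0011 -0.0014  0.0207] [ 0.01  0.02 -0.05] F [ 0.2 -0.1 -2.6] w 0.476 g 61.6 j [-0.07  0.61  0.63  1.8  -0.46  0.88  1.36]
```

>>> apply_moves:
  commands: [0.001,-0.001,0.006,0,0,0,0.001,-0.001,0.012,0,0,0,0.001,-0.001,0.016,0,0,0,0.001,-0.001,0.019,0,0,0,0.001,-0.001,0.019,0,0,0,0.001,-0.001,0.02,0,0,0,0.001,-0.001,0.021,0,0,0,0.001,-0.001,0.021,0,0,0]

```text
t: 8.0
position: [554.0, -287.5, 14.7]
ee_rot: [0.468, 0.884, -0.0, 0.0]
wrist_force: [0.7, -0.5, -3.1]
grip_width: 0.474
grasp_force: 61.6
```

>>> apply_moves:
  commands: [0,0,0.001,0,0,0,0,0,0.001,0,0,0]

```text
t: 8.2
position: [554.2, -287.5, 14.1]
ee_rot: [0.468, 0.884, 0.0, 0.0]
wrist_force: [-1.0, 1.4, -0.3]
grip_width: 0.477
grasp_force: 62.1
```

>>> apply_moves:
  commands: [0,0,0.001,0,0,0,0,0,0.001,0,0,0]

```text
t: 8.4
position: [554.2, -287.6, 14.0]
ee_rot: [0.468, 0.884, 0.0, -0.0]
wrist_force: [-1.8, 1.3, 5.9]
grip_width: 0.478
grasp_force: 63.2
```

>>> apply_moves:
  commands: [0,0,0,0,0,0,0,0,0,0,0,0,0,0,0,0,0,0,0,0,0,0,0,0]
  fingers: 0.64

```text
t: 8.8
position: [554.0, -287.5, 12.6]
ee_rot: [0.468, 0.884, -0.0, 0.0]
wrist_force: [-0.7, -0.5, 0.7]
grip_width: 0.641
grasp_force: 0.0
```

>>> apply_moves:
  commands: [0,0,-0.01,0,0,0,0,0,-0.02,0,0,0,0,0,-0.05,0,0,0,0,0,-0.09,0,0,0,0,0,-0.13,0,0,0,0,0,-0.16,0,0,0,0,0,-0.16,0,0,0,0,0,-0.16,0,0,0]

```text
t: 9.6
position: [554.7, -287.9, 174.5]
ee_rot: [0.468, 0.884, 0.0, 0.002]
wrist_force: [0.3, -0.1, -1.3]
grip_width: 0.641
grasp_force: 0.0
```

```bash
python3 -c "
from h import *
go(610.3,3.8,170,34.4)"
```

```text
t 9.6 pos [ 554.7 -287.9  174.5] phi 34.1 move [0.2102 0.2098 0.0045] [ 0.03  0.03 -0.05] F [ 0.3 -0.1 -1.3] w 0.641 g 0.0 j [-0.16  0.44  0.73  1.72 -0.33  1.1   1.27]
```

>>> apply_moves:
  commands: [0.03,0.03,0,0,0,0,0.06,0.06,0,0,0,0,0.09,0.09,0,0,0,0,0.12,0.12,0,0,0,0,0.15,0.15,0,0,0,0,0.18,0.18,0,0,0,0,0.2,0.2,0,0,0,0,0.21,0.21,0,0,0,0]
  fingers: 0.9

```text
t: 10.4
position: [608.8, 9.2, 170.6]
ee_rot: [0.466, 0.885, -0.0, -0.002]
wrist_force: [0.0, -0.2, -0.8]
grip_width: 0.899
grasp_force: 0.0
```

>>> apply_moves:
  commands: [0,0,0,0,0,0,0,0,0,0,0,0,0,0,0,0,0,0]

```text
t: 10.7
position: [609.2, 0.6, 172.6]
ee_rot: [0.47, 0.882, -0.001, 0.0]
wrist_force: [-0.1, -0.3, -0.2]
grip_width: 0.9
grasp_force: 0.0
```

Run:
```python
from h import *
go(610.3,3.8,56,34.4)
g,H,S,V,p=wrist("w3")
u,v=284,209
z=g["range_z"];K=g["camera_matrix"]
vv,uu=np.mgrid[0:420,0:560];P=np.stack([(uu-K[0,2])/K[0,0]*z,(vv-K[1,2])/K[1,1]*z,z],-1).reshape(-1,3)
T=np.asarray(g["T_tool_cam"]);W=(P@T[:3,:3].T+T[:3,3])@Ro.from_quat(p[1]).as_matrix().T+p[0]
ok=(z.ravel()>0)&(np.hypot(W[:,0]-610,W[:,1]-4)<40)
for lo,hi in((98,108),(38,48)):
    q=W[ok&(W[:,2]>lo)&(W[:,2]<hi)]
    if len(q)>5:print(len(q),cv2.minEnclosingCircle(q[:,:2].astype(np.float32)),q[:,2].max())
```

```text
t 10.7 pos [6.092e+02 6.000e-01 1.726e+02] phi 33.9 move [0.0022 0.0029 0.1166] [-0.02  0.01 -0.1 ] F [-0.1 -0.3 -0.2] w 0.9 g 0.0 j [-0.6   0.4   0.67  1.76 -0.27  1.08  0.75]
833 ((611.5385131835938, 2.8476409912109375), 12.838286399841309) 106.3861999917778
938 ((611.3999633789062, 2.946305990219116), 23.775148391723633) 46.57039433828298
```

View pics/w3.png

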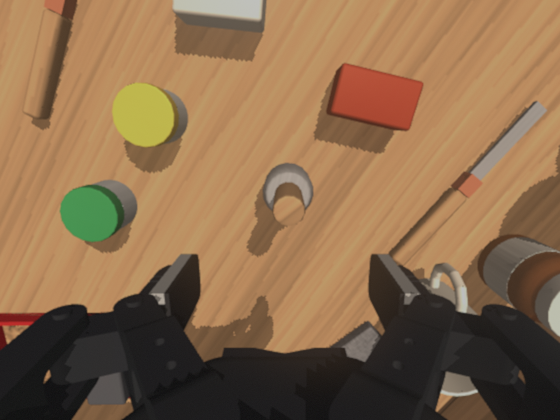

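The wrist view shows the mallet standing, with its handle top at (289,211), nearly centred between the fingers.

>>> apply_moves:
  commands: [0.0015,0.003,0.02,0,0,0,0.0015,0.003,0.04,0,0,0,0.0015,0.003,0.04,0,0,0,0.0015,0.003,0.06,0,0,0,0.0015,0.003,0.08,0,0,0,0.0015,0.003,0.1,0,0,0,0.0015,0.003,0.115,0,0,0,0.0015,0.003,0.115,0,0,0]

```text
t: 11.55
position: [609.7, 6.3, 56.1]
ee_rot: [0.469, 0.883, -0.001, -0.002]
wrist_force: [-0.6, -0.4, -0.4]
grip_width: 0.904
grasp_force: 0.0
```

>>> apply_moves:
  commands: [0,0,0,0,0,0,0,0,0,0,0,0,0,0,0,0,0,0]

```text
t: 11.85
position: [612.6, 7.0, 59.0]
ee_rot: [0.468, 0.884, 0.001, 0.001]
wrist_force: [-1.0, 0.4, 0.6]
grip_width: 0.897
grasp_force: 0.0
```

Run:
```python
from h import *
go(611,3.3,56,33.9)
```

```text
t 11.85 pos [612.6   7.   59. ] phi 34.1 move [-0.0022 -0.0034  0.003 ] [0.02 0.01 0.05] F [-1.   0.4  0.6] w 0.897 g 0.0 j [-0.55  0.54  0.59  1.83 -0.38  0.89  0.82]
```

>>> apply_moves:
  commands: [-0.002,-0.003,0.003,0,0,0,-0.002,-0.003,0.003,0,0,0,-0.002,-0.003,0.003,0,0,0,-0.002,-0.003,0.003,0,0,0]

```text
t: 12.25
position: [610.1, 3.8, 54.7]
ee_rot: [0.468, 0.884, 0.0, -0.0]
wrist_force: [0.0, -0.8, -0.2]
grip_width: 0.901
grasp_force: 0.0
```

Run:
```python
from h import *
go(611,3.3,56,33.9)
```

```text
t 12.25 pos [610.1   3.8  54.7] phi 34.1 move [-0.0009  0.0005 -0.0013] [ 0.   -0.    0.05] F [ 0.  -0.8 -0.2] w 0.901 g 0.0 j [-0.54  0.55  0.59  1.83 -0.38  0.88  0.83]
```

>>> apply_moves:
  commands: [0,0,0,0,0,0,0,0,0,0,0,0,0,0,0,0,0,0,0,0,0,0,0,0,0,0,0,0,0,0,0,0,0,0,0,0,0,0,0,0,0,0,0,0,0,0,0,0]
  fingers: 0

```text
t: 13.05
position: [610.6, 4.0, 54.9]
ee_rot: [0.468, 0.884, 0.0, 0.0]
wrist_force: [1.9, 1.1, 2.0]
grip_width: 0.282
grasp_force: 59.2
```

>>> apply_moves:
  commands: [0,0,0,0,0,0,0,0,-0.01,0,0,0,0,0,-0.02,0,0,0,0,0,-0.04,0,0,0,0,0,-0.06,0,0,0,0,0,-0.08,0,0,0,0,0,-0.1,0,0,0,0,0,-0.1,0,0,0]

```text
t: 13.85
position: [612.3, 3.1, 158.1]
ee_rot: [0.469, 0.883, 0.002, 0.003]
wrist_force: [1.7, -0.6, -3.5]
grip_width: 0.281
grasp_force: 59.4
```

Run:
```python
from h import *
go(476.7,-341.1,150,34.1)
```

```text
t 13.85 pos [612.3   3.1 158.1] phi 34.1 move [-0.2089 -0.3053  0.0071] [0.06 0.03 0.  ] F [ 1.7 -0.6 -3.5] w 0.281 g 59.4 j [-0.6   0.41  0.66  1.77 -0.29  1.05  0.76]
```

>>> apply_moves:
  commands: [-0.008,-0.012,0,0,0,0,-0.024,-0.036,0,0,0,0,-0.04,-0.06,0,0,0,0,-0.06,-0.088,0,0,0,0,-0.08,-0.117,0,0,0,0,-0.1,-0.146,0,0,0,0,-0.12,-0.175,0,0,0,0,-0.14,-0.205,0,0,0,0]

```text
t: 14.65
position: [515.7, -228.8, 152.8]
ee_rot: [0.469, 0.883, -0.001, -0.002]
wrist_force: [0.5, -0.8, -3.2]
grip_width: 0.284
grasp_force: 59.3
```

>>> apply_moves:
  commands: [-0.02,-0.029,0,0,0,0,-0.036,-0.053,0,0,0,0,-0.05,-0.073,0,0,0,0,-0.06,-0.088,0,0,0,0,-0.066,-0.096,0,0,0,0,-0.068,-0.1,0,0,0,0,-0.068,-0.1,0,0,0,0,-0.068,-0.1,0,0,0,0]

```text
t: 15.45
position: [474.9, -338.1, 154.1]
ee_rot: [0.468, 0.884, 0.0, -0.001]
wrist_force: [0.4, -0.2, -3.8]
grip_width: 0.285
grasp_force: 59.4
```

Run:
```python
from h import *
go(476.7,-341.1,61,34.1)
wrist("w4")
```

```text
t 15.45 pos [ 474.9 -338.1  154.1] phi 34.3 move [-0.0037 -0.0003  0.0931] [ 0.   -0.02  0.03] F [ 0.4 -0.2 -3.8] w 0.285 g 59.4 j [-0.08  0.39  0.77  1.84 -0.31  1.04  1.41]
```

View pics/w4.png

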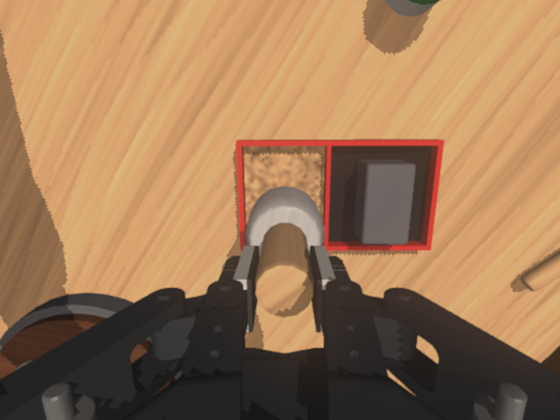

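The grey brick lies flat in the rubber compartment at (387,200), and the mallet hangs straight above the cork. Next I lower it.

>>> apply_moves:
  commands: [-0.0035,0,0.01,0,0,0,-0.0035,0,0.025,0,0,0,-0.0035,0,0.04,0,0,0,-0.0035,0,0.055,0,0,0,-0.0035,0,0.065,0,0,0,-0.0035,0,0.075,0,0,0,-0.0035,0,0.078,0,0,0,-0.0035,0,0.078,0,0,0]

```text
t: 16.3
position: [476.1, -342.4, 76.1]
ee_rot: [0.468, 0.884, -0.0, -0.0]
wrist_force: [-0.3, 0.2, -3.1]
grip_width: 0.289
grasp_force: 59.5
```

>>> apply_moves:
  commands: [0,0,0,0,0,0,0,0,0,0,0,0,0,0,0,0,0,0]

```text
t: 16.6
position: [477.0, -342.8, 77.4]
ee_rot: [0.468, 0.884, 0.0, 0.001]
wrist_force: [0.0, 0.4, -3.5]
grip_width: 0.282
grasp_force: 59.5
```

Run:
```python
from h import *
go(476.7,-341.1,61,34.1)
```

```text
t 16.6 pos [ 477.  -342.8   77.4] phi 34.2 move [0.0016 0.0007 0.0164] [0.01 0.01 0.01] F [ 0.   0.4 -3.5] w 0.282 g 59.5 j [-0.02  0.5   0.71  1.88 -0.41  0.91  1.48]
```

>>> apply_moves:
  commands: [0.001,0.001,0.004,0,0,0,0.001,0.001,0.008,0,0,0,0.001,0.001,0.011,0,0,0,0.001,0.001,0.013,0,0,0,0.001,0.001,0.014,0,0,0,0.001,0.001,0.014,0,0,0,0.001,0.001,0.014,0,0,0]

```text
t: 17.3
position: [476.8, -341.2, 62.7]
ee_rot: [0.468, 0.884, -0.0, 0.0]
wrist_force: [-1.0, 0.8, -3.8]
grip_width: 0.282
grasp_force: 59.5
```

>>> apply_moves:
  commands: [0,0,0.001,0,0,0,0,0,0.001,0,0,0]

```text
t: 17.5
position: [476.7, -341.1, 61.7]
ee_rot: [0.468, 0.884, -0.0, -0.0]
wrist_force: [-0.1, -0.1, -3.9]
grip_width: 0.281
grasp_force: 59.5
```

>>> apply_moves:
  commands: [0,0,0.001,0,0,0,0,0,0.001,0,0,0]

```text
t: 17.7
position: [476.6, -341.0, 60.6]
ee_rot: [0.468, 0.884, 0.0, -0.0]
wrist_force: [-0.1, 0.2, -3.6]
grip_width: 0.281
grasp_force: 59.5
```

>>> apply_moves:
  commands: [0,0,0.001,0,0,0,0,0,0.001,0,0,0]

```text
t: 17.9
position: [476.9, -341.2, 59.9]
ee_rot: [0.468, 0.884, 0.0, 0.0]
wrist_force: [0.6, 0.5, -1.8]
grip_width: 0.283
grasp_force: 59.7
```

>>> apply_moves:
  commands: [0,0,0.0007,0,0,0,0,0,0.0007,0,0,0,0,0,0.0007,0,0,0]

```text
t: 18.2
position: [477.2, -341.4, 59.9]
ee_rot: [0.468, 0.884, 0.0, 0.0]
wrist_force: [-0.8, 1.7, 5.8]
grip_width: 0.283
grasp_force: 60.3
```

>>> apply_moves:
  commands: [0,0,0,0,0,0,0,0,0,0,0,0,0,0,0,0,0,0,0,0,0,0,0,0]
  fingers: 0.55

```text
t: 18.6
position: [476.8, -341.1, 58.8]
ee_rot: [0.468, 0.884, -0.0, 0.0]
wrist_force: [-0.3, -0.2, -0.9]
grip_width: 0.549
grasp_force: 0.0
```

>>> apply_moves:
  commands: [0,0,-0.01,0,0,0,0,0,-0.02,0,0,0,0,0,-0.04,0,0,0,0,0,-0.07,0,0,0,0,0,-0.1,0,0,0,0,0,-0.12,0,0,0,0,0,-0.13,0,0,0,0,0,-0.13,0,0,0]

```text
t: 19.4
position: [477.8, -342.0, 191.2]
ee_rot: [0.468, 0.884, 0.0, 0.002]
wrist_force: [-0.1, 0.1, -0.4]
grip_width: 0.553
grasp_force: 0.0
```

Run:
```python
from h import *
go(626,118.1,150,111.7)
import plant;g=plant.get_image("top");cv2.imwrite("pics/t5.png",g["color"][100:300,80:490,::-1])
```

```text
t 19.4 pos [ 477.8 -342.   191.2] phi 34.1 move [0.2978 0.3808 0.0411] [ -0.     0.05 -15.51] F [-0.1  0.1 -0.4] w 0.553 g 0.0 j [-0.1   0.35  0.8   1.8  -0.28  1.1   1.39]
```

View pics/t5.png

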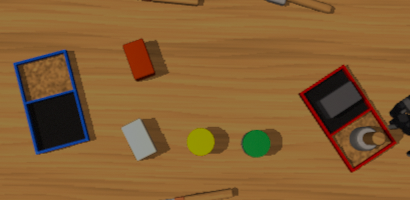

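The grey brick and the mallet are properly in the red tray, with the mallet upright. Next is the rust brick.

>>> apply_moves:
  commands: [0.015,0.019,0,0,0,-1,0.045,0.057,0,0,0,-2.5,0.075,0.095,0,0,0,-4,0.1,0.13,0,0,0,-5.5,0.125,0.165,0,0,0,-7,0.15,0.195,0,0,0,-8.5,0.175,0.228,0,0,0,-10,0.2,0.26,0,0,0,-11.5]
  fingers: 1

```text
t: 20.25
position: [578.6, -27.7, 187.1]
ee_rot: [-0.017, 1.0, -0.0, -0.002]
wrist_force: [0.1, -0.1, -0.1]
grip_width: 1.0
grasp_force: 0.0
```

Run:
```python
from h import *
go(626,118.1,170,111.7)
```

```text
t 20.25 pos [578.6 -27.7 187.1] phi 92.0 move [-0.0525  0.1441  0.0169] [ 0.01 -0.04 -3.94] F [ 0.1 -0.1 -0.1] w 1.0 g 0.0 j [-0.44  0.29  0.49  1.81 -0.15  1.08  1.71]
```

>>> apply_moves:
  commands: [-0.018,0.048,0.006,0,0,-1.3,-0.034,0.09,0.012,0,0,-2.6,-0.044,0.12,0.016,0,0,-3.5,-0.05,0.135,0.016,0,0,-3.8,-0.052,0.14,0.016,0,0,-3.8,-0.052,0.14,0.016,0,0,-3.8,-0.052,0.14,0.016,0,0,-3.8]

```text
t: 20.95
position: [627.4, 108.3, 173.0]
ee_rot: [-0.177, 0.984, -0.001, -0.0]
wrist_force: [-0.1, -0.2, 0.3]
grip_width: 1.001
grasp_force: 0.0
```

Run:
```python
from h import *
go(626,118.1,8,111.7)
g,H,S,V,p=wrist("w6")
for c in blob(((H<10)|(H>174))&(S>180)&(V>125),1000):print("rust",c.mean(0),rect(cast(g,c,38,p)))
```

```text
t 20.95 pos [627.4 108.3 173. ] phi 110.4 move [-0.0022  0.0099  0.165 ] [-0.02 -0.01 -0.26] F [-0.1 -0.2  0.3] w 1.001 g 0.0 j [-0.53  0.4   0.37  1.68 -0.16  1.09  1.82]
```

View pics/w6.png

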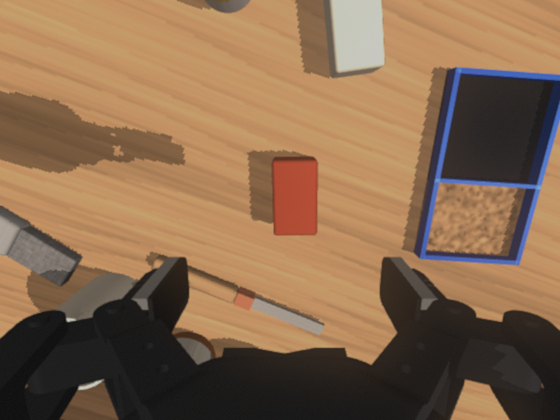

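The rust brick is at (295,196), aligned with the fingers and slightly right of centre. The blue tray is at right. Now to measure the top face.

Run:
```python
from h import *
import plant
s=plant.read_state();p=(np.array(s["position"]),s["ee_rot"])
g=plant.get_image("wrist");hsv=cv2.cvtColor(g["color"],cv2.COLOR_RGB2HSV).astype(int);H,S,V=hsv[...,0],hsv[...,1],hsv[...,2]
m=np.zeros(H.shape,bool);m[140:245,255:335]=1
print(hsv[196,295])
for c in blob(((H<9)|(H>174))&(S>180)&m,1000):print("rust",c.mean(0),rect(cast(g,c,38,p)))
B=(H>105)&(H<130)&(S>120)
for c in blob(B,300):
  q=c[c[:,0]<555];print("blue",rect(cast(g,c,18,p)),len(c))
go(626,118.1,8,111.7)
```

```text
[  6 179 178]
blue [539.5 297.5 192.2 109.7  16.6] 587
t 21.05 pos [627.5 108.6 173.3] phi 110.4 move [-0.0019  0.0096  0.1653] [-0.01 -0.   -0.26] F [-0.5  0.4 -0.4] w 0.998 g 0.0 j [-0.53  0.4   0.37  1.68 -0.16  1.09  1.82]
```

Run:
```python
from h import *
import plant
s=plant.read_state();p=(np.array(s["position"]),s["ee_rot"])
g=plant.get_image("wrist")
print(rect(cast(g,[[273,158],[316,158],[317,234],[275,235]],38,p)))
go(626,118.1,8,111)
```

```text
[627.4 120.3  76.6  42.1  21.9]
t 21.1 pos [627.6 109.1 173.4] phi 110.4 move [-0.0017  0.0091  0.1654] [-0.01  0.   -0.12] F [0.4 0.8 0.5] w 1.002 g 0.0 j [-0.53  0.4   0.37  1.68 -0.16  1.09  1.82]
```

>>> apply_moves:
  commands: [-0.0027,0.01,0.03,0,0,-0.28,-0.0027,0.01,0.06,0,0,-0.28,-0.0027,0.01,0.09,0,0,-0.28,-0.0027,0.01,0.11,0,0,-0.28,-0.0027,0.01,0.115,0,0,-0.28,-0.0027,0.01,0.115,0,0,-0.28,-0.0027,0.01,0.115,0,0,-0.28,-0.0027,0.01,0.115,0,0,-0.28]

```text
t: 21.9
position: [628.2, 122.2, 60.0]
ee_rot: [-0.191, 0.982, 0.0, 0.002]
wrist_force: [-0.4, 0.8, -0.1]
grip_width: 1.002
grasp_force: 0.0
```

Run:
```python
from h import *
go(626.7,119.3,8,111.8)
```

```text
t 21.9 pos [628.2 122.2  60. ] phi 112.0 move [ 0.0026 -0.0021  0.0519] [-0.    0.04  0.05] F [-0.4  0.8 -0.1] w 1.002 g 0.0 j [-0.51  0.54  0.33  1.75 -0.21  0.89  1.86]
```

>>> apply_moves:
  commands: [0.002,-0.002,0.015,0,0,0,0.002,-0.002,0.03,0,0,0,0.002,-0.002,0.04,0,0,0,0.002,-0.002,0.05,0,0,0,0.002,-0.002,0.051,0,0,0,0.002,-0.002,0.051,0,0,0,0.002,-0.002,0.051,0,0,0]

```text
t: 22.6
position: [626.0, 119.6, 7.3]
ee_rot: [-0.191, 0.982, -0.0, 0.0]
wrist_force: [-0.7, 0.4, 0.1]
grip_width: 1.001
grasp_force: 0.0
```

Run:
```python
from h import *
go(626.7,119.3,8,111.8)
```

```text
t 22.6 pos [626.  119.6   7.3] phi 112.1 move [-0.0005 -0.0005 -0.0007] [-0.    0.01  0.05] F [-0.7  0.4  0.1] w 1.001 g 0.0 j [-0.49  0.61  0.31  1.77 -0.24  0.8   1.89]
```

>>> apply_moves:
  commands: [0,0,0,0,0,0,0,0,0,0,0,0,0,0,0,0,0,0,0,0,0,0,0,0,0,0,0,0,0,0,0,0,0,0,0,0,0,0,0,0,0,0,0,0,0,0,0,0]
  fingers: 0

```text
t: 23.4
position: [626.2, 119.5, 8.1]
ee_rot: [-0.191, 0.982, 0.0, 0.001]
wrist_force: [-0.8, 0.3, 6.2]
grip_width: 0.486
grasp_force: 60.2
```

>>> apply_moves:
  commands: [0,0,-0.01,0,0,0,0,0,-0.03,0,0,0,0,0,-0.06,0,0,0,0,0,-0.09,0,0,0,0,0,-0.11,0,0,0,0,0,-0.12,0,0,0,0,0,-0.12,0,0,0,0,0,-0.12,0,0,0]

```text
t: 24.2
position: [624.0, 119.5, 125.4]
ee_rot: [-0.191, 0.982, -0.0, -0.001]
wrist_force: [-1.0, 0.6, -3.8]
grip_width: 0.48
grasp_force: 61.3
```

Run:
```python
from h import *
go(498.9,285.1,125,106.5)
```

```text
t 24.2 pos [624.  119.5 125.4] phi 112.1 move [0.0537 0.2005 0.0007] [ 0.   -0.03  1.11] F [-1.   0.6 -3.8] w 0.48 g 61.3 j [-0.53  0.45  0.35  1.72 -0.18  1.01  1.84]
```

>>> apply_moves:
  commands: [0.004,0.015,0,0,0,0.2,0.012,0.045,0,0,0,0.5,0.022,0.08,0,0,0,0.8,0.032,0.12,0,0,0,1.1,0.042,0.155,0,0,0,1.1,0.049,0.18,0,0,0,1.1,0.053,0.195,0,0,0,1.1,0.054,0.2,0,0,0,1.1]

```text
t: 25.0
position: [497.9, 286.1, 125.4]
ee_rot: [-0.146, 0.989, -0.0, -0.002]
wrist_force: [0.2, -0.1, -3.8]
grip_width: 0.481
grasp_force: 61.3
```

>>> apply_moves:
  commands: [0,0,0.04,0,0,0,0,0,0.06,0,0,0,0,0,0.08,0,0,0,0,0,0.085,0,0,0,0,0,0.085,0,0,0,0,0,0.085,0,0,0]

```text
t: 25.6
position: [501.8, 284.2, 42.8]
ee_rot: [-0.143, 0.99, 0.0, 0.001]
wrist_force: [-0.2, 0.6, -3.3]
grip_width: 0.481
grasp_force: 61.7
```

Run:
```python
from h import *
go(498.9,285.1,14,106.5)
```

```text
t 25.6 pos [501.8 284.2  42.8] phi 106.5 move [0.0026 0.0017 0.0288] [-0.    0.02 -0.01] F [-0.2  0.6 -3.3] w 0.481 g 61.7 j [-0.83  0.46  0.29  1.91 -0.17  0.8   1.41]
```

>>> apply_moves:
  commands: [0.002,0.001,0.008,0,0,0,0.002,0.001,0.016,0,0,0,0.002,0.001,0.022,0,0,0,0.002,0.001,0.025,0,0,0,0.002,0.001,0.027,0,0,0,0.002,0.001,0.027,0,0,0,0.002,0.001,0.027,0,0,0]

```text
t: 26.3
position: [498.3, 285.1, 15.1]
ee_rot: [-0.144, 0.99, 0.0, 0.0]
wrist_force: [-0.0, -0.2, -3.4]
grip_width: 0.481
grasp_force: 61.7
```

>>> apply_moves:
  commands: [0,0,0.001,0,0,0,0,0,0.001,0,0,0]

```text
t: 26.5
position: [498.2, 285.1, 14.1]
ee_rot: [-0.144, 0.99, 0.0, 0.0]
wrist_force: [1.0, 0.5, -3.6]
grip_width: 0.483
grasp_force: 61.7
```

>>> apply_moves:
  commands: [0,0,0.001,0,0,0,0,0,0.001,0,0,0]

```text
t: 26.7
position: [498.3, 285.2, 13.1]
ee_rot: [-0.144, 0.99, 0.0, 0.0]
wrist_force: [-0.1, -0.0, -2.4]
grip_width: 0.484
grasp_force: 61.8
```

>>> apply_moves:
  commands: [0,0,0.001,0,0,0,0,0,0.001,0,0,0]

```text
t: 26.9
position: [498.3, 285.2, 13.1]
ee_rot: [-0.144, 0.99, 0.0, -0.0]
wrist_force: [-2.1, -1.8, 4.8]
grip_width: 0.483
grasp_force: 62.8
```

>>> apply_moves:
  commands: [0,0,0,0,0,0,0,0,0,0,0,0,0,0,0,0,0,0,0,0,0,0,0,0]
  fingers: 0.64

```text
t: 27.3
position: [498.3, 285.2, 12.0]
ee_rot: [-0.144, 0.99, 0.0, 0.0]
wrist_force: [-0.2, -0.5, -0.2]
grip_width: 0.641
grasp_force: 0.0
```

>>> apply_moves:
  commands: [0,0,-0.01,0,0,0,0,0,-0.02,0,0,0,0,0,-0.05,0,0,0,0,0,-0.09,0,0,0,0,0,-0.13,0,0,0,0,0,-0.15,0,0,0,0,0,-0.15,0,0,0,0,0,-0.15,0,0,0]

```text
t: 28.1
position: [498.3, 285.2, 163.0]
ee_rot: [-0.144, 0.99, 0.001, 0.001]
wrist_force: [-0.2, -0.2, -0.9]
grip_width: 0.64
grasp_force: 0.0
```

Run:
```python
from h import *
go(463.4,-10.4,150,106.5)
```

```text
t 28.1 pos [498.3 285.2 163. ] phi 106.6 move [ 0.1177 -0.2734  0.0125] [0.01 0.02 0.01] F [-0.2 -0.2 -0.9] w 0.64 g 0.0 j [-0.87  0.29  0.32  1.84 -0.11  1.03  1.36]
```

>>> apply_moves:
  commands: [0.012,-0.027,0,0,0,0,0.03,-0.069,0,0,0,0,0.048,-0.111,0,0,0,0,0.066,-0.153,0,0,0,0,0.084,-0.195,0,0,0,0,0.1,-0.235,0,0,0,0,0.112,-0.26,0,0,0,0,0.117,-0.272,0,0,0,0]
  fingers: 1

```text
t: 28.9
position: [461.1, -12.5, 160.5]
ee_rot: [-0.141, 0.99, -0.0, -0.002]
wrist_force: [-0.4, 0.6, 0.2]
grip_width: 1.0
grasp_force: 0.0
```

>>> apply_moves:
  commands: [0,0,0,0,0,0,0,0,0,0,0,0,0,0,0,0,0,0]

```text
t: 29.2
position: [463.6, -6.7, 161.7]
ee_rot: [-0.146, 0.989, 0.0, -0.0]
wrist_force: [0.5, 1.0, 0.2]
grip_width: 0.999
grasp_force: 0.0
```

Run:
```python
from h import *
g,H,S,V,p=wrist("w7")
for c in blob((H>22)&(H<34)&(S>180)&(V>90),1000):
    q=cast(g,c,45,p).astype(np.float32);x,y,w,h=cv2.boundingRect(c);print("yel",c.mean(0),(x,y,w,h),cv2.minEnclosingCircle(q),rect(q))
go(463.4,-10.4,14,106.5)
```

```text
t 29.25 pos [463.7  -6.9 161.8] phi 106.8 move [ 0.0012 -0.0033  0.1478] [ 0.   -0.    0.05] F [-0.6 -0.5 -0.1] w 0.996 g 0.0 j [-0.57  0.07  0.52  2.1  -0.04  0.98  1.84]
```

View pics/w7.png

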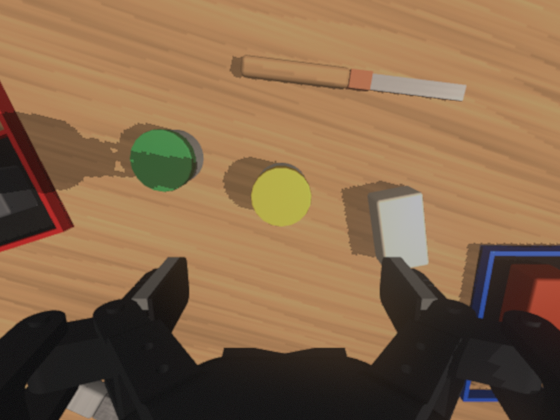

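The wrist view shows the yellow lid at (281,195), between the fingers. The white block, at (402,230), is well clear.

Run:
```python
from h import *
import plant
s=plant.read_state();p=(np.array(s["position"]),s["ee_rot"])
g=plant.get_image("wrist");hsv=cv2.cvtColor(g["color"],cv2.COLOR_RGB2HSV).astype(int);H,S,V=hsv[...,0],hsv[...,1],hsv[...,2]
print(hsv[195,281])
for c in blob((H>25)&(H<36)&(S>140)&(V>90),800):
    q=cast(g,c,45,p).astype(np.float32);print(c.mean(0),rect(q))
go(463.4,-10.4,14,106.5)
```

```text
[ 28 153 182]
[281.19018405 196.29447853] [463.7  -9.3  53.2  53.  -11. ]
t 29.3 pos [463.7  -7.2 161.8] phi 106.8 move [ 0.0012 -0.003   0.1478] [ 0.   -0.    0.05] F [0.2 0.1 0.6] w 1.003 g 0.0 j [-0.57  0.07  0.52  2.1  -0.04  0.98  1.84]
```

>>> apply_moves:
  commands: [0.001,-0.0025,0.03,0,0,0,0.001,-0.0025,0.06,0,0,0,0.001,-0.0025,0.08,0,0,0,0.001,-0.0025,0.09,0,0,0,0.001,-0.0025,0.09,0,0,0,0.001,-0.0025,0.09,0,0,0,0.001,-0.0025,0.09,0,0,0]

```text
t: 30.0
position: [464.6, -11.4, 73.2]
ee_rot: [-0.144, 0.99, 0.0, 0.001]
wrist_force: [-1.0, -0.3, 0.9]
grip_width: 1.0
grasp_force: 0.0
```

Run:
```python
from h import *
go(463.6,-9.8,15,106.5)
```

```text
t 30.0 pos [464.6 -11.4  73.2] phi 106.6 move [0.0006 0.0018 0.0582] [-0.    0.03  0.01] F [-1.  -0.3  0.9] w 1.0 g 0.0 j [-0.53  0.23  0.51  2.16 -0.16  0.78  1.94]
```

>>> apply_moves:
  commands: [0,0.001,0.015,0,0,0,0,0.001,0.03,0,0,0,0,0.001,0.045,0,0,0,0,0.001,0.055,0,0,0,0,0.001,0.057,0,0,0,0,0.001,0.057,0,0,0,0,0.001,0.057,0,0,0]

```text
t: 30.7
position: [463.7, -10.7, 15.7]
ee_rot: [-0.144, 0.99, 0.0, 0.001]
wrist_force: [-0.2, -0.1, 0.2]
grip_width: 1.003
grasp_force: 0.0
```

Run:
```python
from h import *
go(463.6,-9.8,15,106.5)
```

```text
t 30.7 pos [463.7 -10.7  15.7] phi 106.5 move [-0.0001  0.001   0.0007] [-0.    0.02  0.01] F [-0.2 -0.1  0.2] w 1.003 g 0.0 j [-0.48  0.35  0.46  2.19 -0.25  0.65  2.02]
```

>>> apply_moves:
  commands: [0,0,0,0,0,0,0,0,0,0,0,0,0,0,0,0,0,0,0,0,0,0,0,0,0,0,0,0,0,0,0,0,0,0,0,0,0,0,0,0,0,0,0,0,0,0,0,0]
  fingers: 0

```text
t: 31.5
position: [470.0, -11.2, 19.8]
ee_rot: [-0.143, 0.99, -0.0, 0.006]
wrist_force: [-1.1, -1.4, 24.9]
grip_width: 0.004
grasp_force: 12.1
```

>>> apply_moves:
  commands: [0,0,-0.01,0,0,0,0,0,-0.03,0,0,0,0,0,-0.06,0,0,0,0,0,-0.09,0,0,0,0,0,-0.11,0,0,0,0,0,-0.12,0,0,0,0,0,-0.12,0,0,0,0,0,-0.12,0,0,0]

```text
t: 32.3
position: [462.0, -10.7, 134.2]
ee_rot: [-0.144, 0.99, 0.0, -0.001]
wrist_force: [-0.3, 0.2, -0.6]
grip_width: 0.002
grasp_force: 0.0
```

Run:
```python
from h import *
go(589,311.8,135,106.5)
```

```text
t 32.3 pos [462.  -10.7 134.2] phi 106.6 move [-0.2136  0.2729 -0.0011] [ 0.   -0.02  0.01] F [-0.3  0.2 -0.6] w 0.002 g 0.0 j [-0.57  0.11  0.54  2.12 -0.07  0.92  1.87]
```

The grip slipped off the tin (opening 0), so I look.

Run:
```python
from h import *
g,H,S,V,p=wrist("w8")
for c in blob((H>25)&(H<36)&(S>140)&(V>90),800):
    q=cast(g,c,45,p).astype(np.float32);print(c.mean(0),rect(q))
z=g["range_z"];K=g["camera_matrix"]
vv,uu=np.mgrid[0:420,0:560];P=np.stack([(uu-K[0,2])/K[0,0]*z,(vv-K[1,2])/K[1,1]*z,z],-1).reshape(-1,3)
T=np.asarray(g["T_tool_cam"]);W=(P@T[:3,:3].T+T[:3,3])@Ro.from_quat(p[1]).as_matrix().T+p[0]
q=W.reshape(420,560,3)
print(q[150:260:15,285].round(0))
```

```text
[284.81564246 206.83240223] [464.   -9.1  53.2  53.2 -73.4]
[[422. -21.  -1.]
 [435. -17.  -1.]
 [442. -16.  45.]
 [454. -12.  44.]
 [466.  -9.  46.]
 [479.  -5.  44.]
 [507.   4.  -1.]
 [452. -13. 174.]]
```

View pics/w8.png

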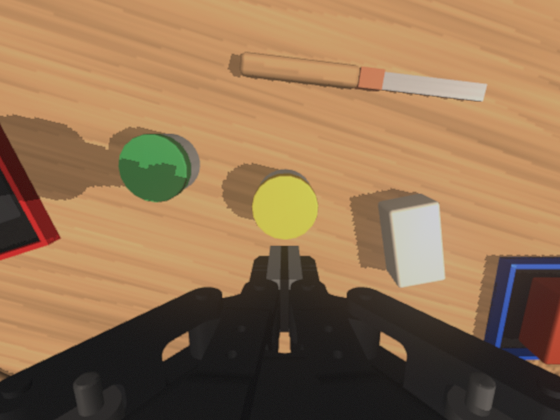

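The tin stands unmoved at (464,-9). The pads sit back when open, so the grip was too high. I will grip about 11 mm lower.

>>> apply_moves:
  commands: [-0.002,0.001,0,0,0,0,-0.002,0.001,0,0,0,0,-0.002,0.001,0,0,0,0,-0.002,0.001,0.02,0,0,0,-0.002,0.001,0.04,0,0,0,-0.002,0.001,0.06,0,0,0,-0.002,0.001,0.07,0,0,0,-0.002,0.001,0.07,0,0,0]
  fingers: 1

```text
t: 33.15
position: [462.9, -9.5, 63.5]
ee_rot: [-0.144, 0.99, -0.0, -0.002]
wrist_force: [0.0, -1.1, -0.9]
grip_width: 0.994
grasp_force: 0.0
```

>>> apply_moves:
  commands: [0,0,0,0,0,0,0,0,0,0,0,0,0,0,0,0,0,0]

```text
t: 33.45
position: [465.5, -9.1, 65.9]
ee_rot: [-0.144, 0.99, 0.0, 0.001]
wrist_force: [-1.1, 0.5, -0.1]
grip_width: 1.004
grasp_force: 0.0
```

Run:
```python
from h import *
go(463.9,-9.5,4,106.5)
```

```text
t 33.45 pos [465.5  -9.1  65.9] phi 106.6 move [0.0018 0.0001 0.0619] [-0.    0.02  0.01] F [-1.1  0.5 -0.1] w 1.004 g 0.0 j [-0.54  0.25  0.52  2.17 -0.18  0.77  1.95]
```

>>> apply_moves:
  commands: [0.001,0,0.015,0,0,0,0.001,0,0.03,0,0,0,0.001,0,0.045,0,0,0,0.001,0,0.055,0,0,0,0.001,0,0.06,0,0,0,0.001,0,0.061,0,0,0,0.001,0,0.061,0,0,0]

```text
t: 34.15
position: [464.0, -9.5, 4.3]
ee_rot: [-0.144, 0.99, 0.0, 0.0]
wrist_force: [-0.8, -0.6, -0.2]
grip_width: 1.001
grasp_force: 0.0
```

Run:
```python
from h import *
go(463.9,-9.5,4,106.5)
```

```text
t 34.15 pos [464.   -9.5   4.3] phi 106.5 move [0.0001 0.0001 0.0003] [-0.    0.01  0.01] F [-0.8 -0.6 -0.2] w 1.001 g 0.0 j [-0.48  0.37  0.46  2.19 -0.28  0.63  2.04]
```

>>> apply_moves:
  commands: [0,0,0,0,0,0,0,0,0,0,0,0,0,0,0,0,0,0,0,0,0,0,0,0,0,0,0,0,0,0,0,0,0,0,0,0,0,0,0,0,0,0,0,0,0,0,0,0]
  fingers: 0

```text
t: 34.95
position: [464.1, -9.5, 5.1]
ee_rot: [-0.144, 0.99, 0.0, 0.0]
wrist_force: [-2.8, -0.0, 7.2]
grip_width: 0.632
grasp_force: 61.7
```

>>> apply_moves:
  commands: [0,0,-0.01,0,0,0,0,0,-0.03,0,0,0,0,0,-0.06,0,0,0,0,0,-0.09,0,0,0,0,0,-0.11,0,0,0,0,0,-0.12,0,0,0,0,0,-0.12,0,0,0,0,0,-0.12,0,0,0]

```text
t: 35.75
position: [462.7, -9.4, 123.3]
ee_rot: [-0.144, 0.99, 0.0, -0.001]
wrist_force: [0.6, -0.6, -1.5]
grip_width: 0.623
grasp_force: 63.3
```

Run:
```python
from h import *
go(589,311.8,125,106.5)
```

```text
t 35.75 pos [462.7  -9.4 123.3] phi 106.6 move [-0.2126  0.2719 -0.0018] [ 0.   -0.01  0.01] F [ 0.6 -0.6 -1.5] w 0.623 g 63.3 j [-0.58  0.14  0.55  2.13 -0.09  0.9   1.88]
```

>>> apply_moves:
  commands: [-0.009,0.012,0,0,0,0,-0.025,0.032,0,0,0,0,-0.045,0.058,0,0,0,0,-0.067,0.086,0,0,0,0,-0.09,0.115,0,0,0,0,-0.113,0.144,0,0,0,0,-0.136,0.174,0,0,0,0,-0.156,0.2,0,0,0,0]

```text
t: 36.55
position: [555.2, 230.4, 121.8]
ee_rot: [-0.145, 0.989, 0.0, -0.001]
wrist_force: [0.2, 0.0, -1.0]
grip_width: 0.626
grasp_force: 63.3
```

>>> apply_moves:
  commands: [-0.019,0.025,0,0,0,0,-0.035,0.045,0,0,0,0,-0.046,0.06,0,0,0,0,-0.054,0.069,0,0,0,0,-0.056,0.072,0,0,0,0,-0.056,0.072,0,0,0,0,-0.056,0.072,0,0,0,0]

```text
t: 37.25
position: [589.1, 309.9, 123.5]
ee_rot: [-0.143, 0.99, -0.001, -0.001]
wrist_force: [0.3, -0.2, -1.2]
grip_width: 0.625
grasp_force: 63.3
```

Run:
```python
from h import *
go(589,311.8,10,106.5)
wrist("w9")
```

```text
t 37.25 pos [589.1 309.9 123.5] phi 106.5 move [-0.0006  0.002   0.1135] [-0.01 -0.02 -0.01] F [ 0.3 -0.2 -1.2] w 0.625 g 63.3 j [-0.84  0.51  0.39  1.64 -0.22  1.03  1.47]
```

View pics/w9.png

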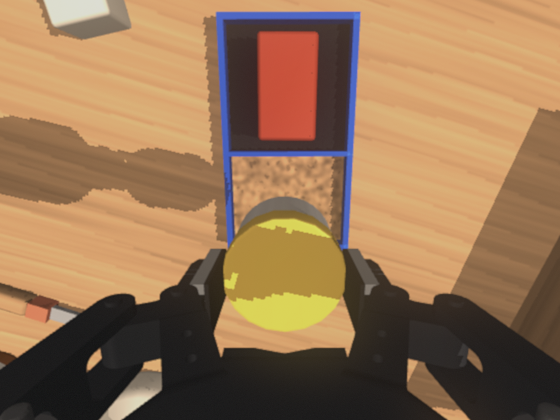

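The rust brick lies wholly in the rubber compartment at (288,85), and the tin is held level above the cork, centred on the tray.

>>> apply_moves:
  commands: [0,0.001,0.02,0,0,0,0,0.001,0.04,0,0,0,0,0.001,0.06,0,0,0,0,0.001,0.075,0,0,0,0,0.001,0.08,0,0,0,0,0.001,0.08,0,0,0,0,0.001,0.08,0,0,0]

```text
t: 38.0
position: [589.9, 312.7, 45.0]
ee_rot: [-0.144, 0.99, 0.0, 0.001]
wrist_force: [-0.4, 0.5, -1.0]
grip_width: 0.625
grasp_force: 63.3
```

>>> apply_moves:
  commands: [0,0,0,0,0,0,0,0,0,0,0,0,0,0,0,0,0,0]

```text
t: 38.3
position: [589.4, 312.9, 44.7]
ee_rot: [-0.144, 0.99, 0.0, 0.001]
wrist_force: [0.6, 0.5, -1.3]
grip_width: 0.625
grasp_force: 63.3
```

Run:
```python
from h import *
go(589,311.8,10,106.5)
```

```text
t 38.3 pos [589.4 312.9  44.7] phi 106.6 move [ 0.0008 -0.0009  0.0347] [0.   0.01 0.01] F [ 0.6  0.5 -1.3] w 0.625 g 63.3 j [-0.82  0.61  0.36  1.68 -0.26  0.9   1.5 ]
```

>>> apply_moves:
  commands: [0.001,-0.001,0.01,0,0,0,0.001,-0.001,0.018,0,0,0,0.001,-0.001,0.026,0,0,0,0.001,-0.001,0.03,0,0,0,0.001,-0.001,0.033,0,0,0,0.001,-0.001,0.033,0,0,0,0.001,-0.001,0.033,0,0,0]

```text
t: 39.0
position: [588.7, 311.5, 11.0]
ee_rot: [-0.144, 0.99, 0.0, 0.0]
wrist_force: [-0.0, -0.6, -1.1]
grip_width: 0.626
grasp_force: 63.6
```

>>> apply_moves:
  commands: [0,0,0.001,0,0,0,0,0,0.001,0,0,0]

```text
t: 39.2
position: [588.8, 311.5, 10.3]
ee_rot: [-0.144, 0.99, 0.0, 0.0]
wrist_force: [0.4, 0.2, -1.4]
grip_width: 0.626
grasp_force: 63.7
```

>>> apply_moves:
  commands: [0,0,0.001,0,0,0,0,0,0.001,0,0,0]

```text
t: 39.4
position: [588.8, 311.6, 10.2]
ee_rot: [-0.144, 0.99, 0.0, 0.0]
wrist_force: [-2.0, -0.8, 5.0]
grip_width: 0.625
grasp_force: 64.1
```

Contact made; release with a small opening and retreat.

>>> apply_moves:
  commands: [0,0,0,0,0,0,0,0,0,0,0,0,0,0,0,0,0,0,0,0,0,0,0,0]
  fingers: 0.71

```text
t: 39.8
position: [588.2, 311.3, 8.7]
ee_rot: [-0.144, 0.99, -0.0, -0.0]
wrist_force: [-0.3, 0.4, -0.2]
grip_width: 0.707
grasp_force: 0.0
```

>>> apply_moves:
  commands: [0,0,-0.01,0,0,0,0,0,-0.02,0,0,0,0,0,-0.05,0,0,0,0,0,-0.09,0,0,0,0,0,-0.13,0,0,0,0,0,-0.16,0,0,0,0,0,-0.16,0,0,0,0,0,-0.16,0,0,0]

```text
t: 40.6
position: [589.4, 311.8, 171.3]
ee_rot: [-0.144, 0.99, 0.001, 0.002]
wrist_force: [-0.2, 0.6, -0.5]
grip_width: 0.712
grasp_force: 0.0
```

Run:
```python
from h import *
wrist("w10");import plant
g=plant.get_image("scene");cv2.imwrite("pics/s10.png",np.hstack([g["color"][130:340,60:440,::-1],cv2.imread("pics/w10.png")[:210,140:440]]))
```

```text
(no output)
```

View pics/s10.png

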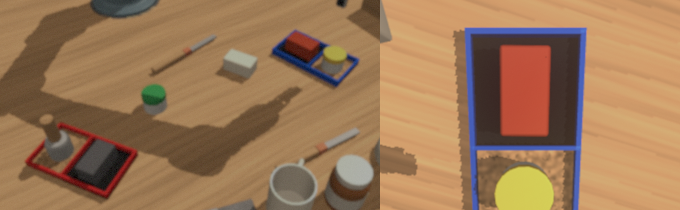

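All four pieces rest inside their compartments: the mallet upright at (50,140) and the grey brick at (95,158) in the red tray, the rust brick and yellow tin in the blue. The white block and green tin are where they were.

```bash
python3 -c "
from plant import *
print(hand_in())"
```

```text
the job is handed in; nothing more can be done
None
```

Both kits are made up and handed in at about 41 s: all four pieces sit inside their compartments with the mallet upright, and the white block and green-lidded tin were left where they were; the first grip on the yellow tin slipped off, but it stayed standing in place and the second, lower grip held.

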